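Mark the softest shock mount

TASK

Three spring shock mounts for the 3D printer sit on test stands: press each black pad at least half-way down to feel which spring is the softest, and only then push the yellow tag on the softest one's stand all the way down. Leave the other two tags up, and do not move or pick up the loose things lying about.

Things in the scene. Friction and masses are not known exactly. Their poses are not given: they have to be found in the camera images.
- board: plywood board 190 x 520 x 12 mm, screwed to the bench, with three stands in a row along its y axis at y = +170 mm (place 1), 0 (place 2) and -170 mm (place 3). Origin: centre of its underside. Each stand is a dark steel base plate 150 x 70 x 10 mm along the board's x axis, with a round black pad at x = +45 mm and a square yellow tag at x = -45 mm. The three stands look alike, and which of them is at which place changes each time
- place1_pad (a point): centre of the top face of the free pad at place 1 (black rubber, 48 mm across, 10 mm thick); 72 mm above the bench. This point stays with the board. The pad goes straight down on its spring, 12 mm to its stop, and comes back up when let go. Half-way down takes between 2 and 10 N, and differs by at least 2 N from one pad to the next; the force starts at about 0.5 to 3 N and grows steadily with depth
- place1_tag (a point): centre of the top face of the yellow tag at place 1 when it is up (cap 32 x 32 mm, 6 mm thick, over a white post 22 mm square); 74 mm above the bench, and 58 mm when the tag is fully down. This point stays with the board. The tag slides straight down 16 mm, held by friction (about 3 N moves it), and stays where it is left
- place2_pad (a point): centre of the top face of the free pad at place 2 (black rubber, 48 mm across, 10 mm thick); 72 mm above the bench. This point stays with the board. The pad goes straight down on its spring, 12 mm to its stop, and comes back up when let go. Half-way down takes between 2 and 10 N, and differs by at least 2 N from one pad to the next; the force starts at about 0.5 to 3 N and grows steadily with depth
- place2_tag (a point): centre of the top face of the yellow tag at place 2 when it is up (cap 32 x 32 mm, 6 mm thick, over a white post 22 mm square); 74 mm above the bench, and 58 mm when the tag is fully down. This point stays with the board. The tag slides straight down 16 mm, held by friction (about 3 N moves it), and stays where it is left
- place3_pad (a point): centre of the top face of the free pad at place 3 (black rubber, 48 mm across, 10 mm thick); 72 mm above the bench. This point stays with the board. The pad goes straight down on its spring, 12 mm to its stop, and comes back up when let go. Half-way down takes between 2 and 10 N, and differs by at least 2 N from one pad to the next; the force starts at about 0.5 to 3 N and grows steadily with depth
- place3_tag (a point): centre of the top face of the yellow tag at place 3 when it is up (cap 32 x 32 mm, 6 mm thick, over a white post 22 mm square); 74 mm above the bench, and 58 mm when the tag is fully down. This point stays with the board. The tag slides straight down 16 mm, held by friction (about 3 N moves it), and stays where it is left
- pad_a (a joint): how far the pad of stand a is pressed: 0 free, 0.012 m fully down on its stop. The letter goes with the stand, not with the place: stand a may be at any of the three places
- rider_a (a joint): red witness slider (14 x 11 x 8 mm) on a thin rod beside the pad of stand a, on its +y side: an arm on the pad, 1 mm above it, pushes it down, and it stays at the lowest point reached. 0 before the pad is tried, about 0.005 m once the pad has been half-way down
- tag_a (a joint): how far the tag of stand a is pushed: 0 up, 0.016 m fully down with its cap on the white post
- pad_b (a joint): how far the pad of stand b is pressed: 0 free, 0.012 m fully down on its stop. The letter goes with the stand, not with the place: stand b may be at any of the three places
- rider_b (a joint): red witness slider (14 x 11 x 8 mm) on a thin rod beside the pad of stand b, on its +y side: an arm on the pad, 1 mm above it, pushes it down, and it stays at the lowest point reached. 0 before the pad is tried, about 0.005 m once the pad has been half-way down
- tag_b (a joint): how far the tag of stand b is pushed: 0 up, 0.016 m fully down with its cap on the white post
- pad_c (a joint): how far the pad of stand c is pressed: 0 free, 0.012 m fully down on its stop. The letter goes with the stand, not with the place: stand c may be at any of the three places
- rider_c (a joint): red witness slider (14 x 11 x 8 mm) on a thin rod beside the pad of stand c, on its +y side: an arm on the pad, 1 mm above it, pushes it down, and it stays at the lowest point reached. 0 before the pad is tried, about 0.005 m once the pad has been half-way down
- tag_c (a joint): how far the tag of stand c is pushed: 0 up, 0.016 m fully down with its cap on the white post
- servo_mid (a point): centre of a loose black servo motor, 54 x 20 x 43 mm high, standing on the board between places 1 and 2; not to be disturbed
- knuckle_mid (a point): centre of a loose pale yellow printed ring, 42 mm across, 14 mm high, lying on the board between places 2 and 3; not to be disturbed
- driver_mid (a point): a point 10 mm above the board in a loose screwdriver, about 150 mm long, lying along the board's x axis near its -y end, beside place 3; not to be disturbed

How it is judged:
By the outcome, as a careful person would: the job done as asked, in the order asked, and still so for the second after the job is handed in, with the robot touching nothing.
It also fails if it takes over 43 s, if anything falls off the work surface, if the arm or the gripper's body presses on something with over 40 N, if the wrist force passes 120 N, or if a joint passes its speed limit or range.

ROBOT

A 6-joint arm with a two-finger parallel gripper is mounted at the origin on the work surface. World frame = base frame: x ahead of the robot, y to its left, z up, the work surface at z = 0. Lengths are in m, angles in rad, forces in N, time in s.
With the tool pointing down it reaches from about 0.25 to 0.775 m from the base axis. Payload 4 kg.
Tool frame: the origin (TCP) lies on the mounting face of the last link; the fingertips stand 199 mm ahead of it and the grasp point (between the pads) lies 180 mm ahead of it; z points along the fingers, y is the line along which they close (so a half turn about z gives the same grasp; the last joint's range is limited). The gripper opens to 94 mm and grips with 3 to 60 N. Pads are 16 mm wide; open, the fingers measure 119 mm over their backs; the gripper's body (75 mm by 177 mm) begins 78 mm behind the grasp point.
Start: joints at [-1.375, 0.087, 1.371, -0, 1.684, -0.103], TCP at [0.162, -0.526, 0.405] pointing down, gripper open.
Joint ranges: [-3.1, 3.1], [-0.76, 2.03], [0.27, 2.55], [-1.08, 4.22], [0.17, 2.65], [-2.57, 2.57]. Speed limits (rad/s): [2.79, 2.79, 3.14, 3.14, 3.14, 3.14].

INTERFACE

Orientations are given as a unit quaternion [w, x, y, z].
In Python, from cell import ctrl gives the robot as it stands. Calls block until the motion is done:
- ctrl.goto(position, orientation): joint-space move of the TCP to a pose.
- ctrl.move_l(position, rotation=None, vel=0.15, max_force=None): straight line of the TCP; rotation=None keeps the orientation; vel is the mean speed in m/s. With max_force (N) it stops when the force on the tool has changed by that much, and returns True; else False.
- ctrl.move_j(angles): joint-space move.
- ctrl.set_gripper(opening): finger opening in m; the grip force is fixed at half the most; returns when the fingers have stopped.
- ctrl.hold(seconds).
- ctrl.solve_ik(position, orientation): joint angles nearest the present ones, or None.
- ctrl.get_image(name): name is "side" or "top"; returns a dict with "frame" (480x640x3 uint8, blue, green, red), "vfov" (degrees; the focal length in pixels is half the picture's height over the tangent of half this angle, whatever the lens; pixels are square), "cx", "cy" (the principal point, pixels), "R" (3x3) and "t" (3): a world point X has camera coordinates R X + t. Camera axes: x right, y down, z forward; pixel columns grow to the right and rows downward; lengths in m; the calibration is good to about 2 mm. A picture is of the moment at which its call begins. There is no depth.
A pose or a line that the arm cannot do raises ctrl.PlanningError and nothing moves.
- ctrl.sign_off(): hands the job in, once; it reports no verdict.
Trained networks look in a picture, given as the dict that the camera call returned (one of the last four; its "shot" number tells which), for a name from the list of things; names that differ only in an ending like _2 or _b are one class to them, and where a whole thing is asked for, a point or a joint stands for the part that bears it (a point fixed in the world has none). Each returns a list of dicts, best first, with "score" (0 to 1); they miss things now and then, are a little off and sometimes report something else, mostly with a low value. They report only what shows in the picture. A call takes as long as a camera call.
- ctrl.cut_out(label, picture): "mask" (480x640 bool, what is visible of it) and "at" ([row, column] in pixels, amid what is visible of it).
Readings, each from a call of its own:
- ctrl.read_time_s(): time.
- ctrl.read_joints(): joint angles.
- ctrl.read_qd(): joint speeds.
- ctrl.read_tau(): joint torques, N m.
- ctrl.read_position(): TCP position.
- ctrl.read_tool_rot(): TCP orientation.
- ctrl.read_ft_force(): force on the tool from outside, world axes, zero at the start.
- ctrl.read_ft_torque(): the same for the moment, N m.
- ctrl.read_grip_width(): finger opening in m.
Only numpy, scipy, OpenCV 4.12 (cv2) and the standard library are available. Lean on these libraries where they do the work, as an engineer would, in place of code of your own. Each camera call takes 0.05 s, during which the arm holds its last target. There are 200 camera calls.

## Working session

There is one attempt and no reset: what is moved stays moved. The work goes in short steps, each a Python script; the robot and the scene stay as the last script left them, time stands still between calls to the robot, and variables do not carry over. Pictures are saved under pics/ and viewed, on a budget of 10 in all, crops included, one or two more only if the job needs it, and the job is handed in when it is done.

```bash
ls; mkdir -p pics; python3 - <<'E'
from cell import ctrl
import cv2,numpy as np
P={n:ctrl.get_image(n) for n in("top","side")}
cv2.imwrite("pics/a.png",P["top"]["frame"]);cv2.imwrite("pics/b.png",P["side"]["frame"])
for n,p in P.items():
    print(n,p["vfov"],p["cx"],p["cy"],np.round(p["R"],3).tolist(),np.round(p["t"],3))
    for l in("board","pad_a","tag_a","rider_a","place1_pad","place1_tag"):
        try:
            for d in ctrl.cut_out(l,p): print(l,round(d["score"],2),np.round(d["at"],1),d["mask"].sum())
        except Exception as e: print(l,e)
print(ctrl.read_time_s(),ctrl.read_tool_rot())
E
```

```text
pics
top 55.53827291722852 322.67796097690103 234.0839903213276 [[0.003, -1.0, 0.023], [-0.985, -0.006, -0.17], [0.17, -0.022, -0.985]] [0.002 0.571 0.703]
board 0.62 [252.6 297.6] 20650
pad_a 0.95 [208.2 217.8] 710
pad_a 0.64 [230.5 427.3] 666
pad_a 0.59 [219.1 327.1] 740
tag_a 0.93 [292.2 426. ] 394
tag_a 0.89 [273.9 318.6] 419
tag_a 0.67 [258.  271.2] 447
tag_a 0.57 [260.4 211. ] 419
tag_a 0.4 [250.1 302.7] 20501
tag_a 0.39 [280.3 463.7] 875
place1_pad 0.57 [274.1 319.9] 403
side 43.328949156200494 313.16105770027525 234.18279289694206 [[0.987, -0.162, -0.009], [-0.125, -0.719, -0.683], [0.105, 0.675, -0.73]] [-0.54   0.112  0.834]
pad_a 0.93 [331.5 353.6] 1119
pad_a 0.9 [231.2 346.6] 774
pad_a 0.9 [153.8 333. ] 570
pad_a 0.52 [335.1 281.9] 657
pad_a 0.37 [303.8 319.4] 20426
tag_a 0.89 [336.6 280.5] 638
tag_a 0.79 [234.2 280.5] 433
tag_a 0.69 [152.7 281.6] 310
tag_a 0.46 [303.3 325. ] 18653
place1_tag 0.91 [306.8 319.4] 19057
0.7 [6.85793400e-05 9.88860606e-01 1.48844540e-01 5.30125867e-06]
```

View pics/a.png

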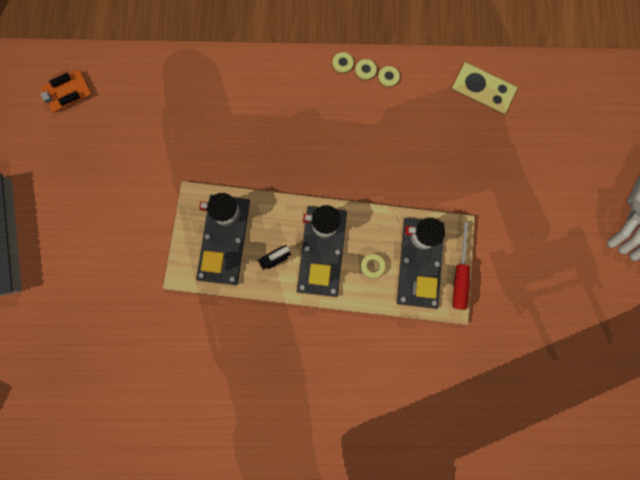

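View pics/b.png

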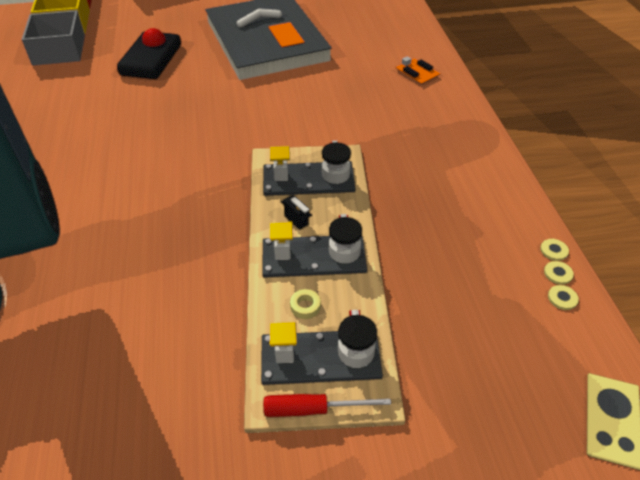

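Both views agree. In the top view the pads are at about (223,208), (326,219) and (429,232), with tags at (212,262), (319,275) and (426,288). Place 1 is on the left, towards +y. The servo, ring and screwdriver lie on the board as described. Next I'll fit the board pose.

```bash
cat > h.py <<'E'
from cell import ctrl
import cv2,numpy as np,json
from scipy.optimize import least_squares
from scipy.spatial.transform import Rotation as Ro
def loc(k,i): return np.array([.045 if k=="pad" else -.045,.17-.17*i,.072 if k=="pad" else .074])
def world(q,L):
    c,s=np.cos(q[2]),np.sin(q[2]); return np.array([q[0]+c*L[0]-s*L[1],q[1]+s*L[0]+c*L[1],L[2]])
def proj(p,X):
    f=240/np.tan(np.radians(p["vfov"]/2)); c=np.array(p["R"])@X+p["t"]
    return np.array([p["cx"]+f*c[0]/c[2],p["cy"]+f*c[1]/c[2]])
E
python3 - <<'E'
from h import *
obs={"top":{"pad":[(223,207),(326,219.5),(429,232)],"tag":[(212.5,262),(319.5,275),(427,287.5)]},
"side":{"pad":[(336,152),(346,230),(357.5,331)],"tag":[(280,153),(281.5,231),(283.5,333.5)]}}
P={n:ctrl.get_image(n) for n in obs}
# refine tags by yellow-colour cap centroid
for n in obs:
    hsv=cv2.cvtColor(P[n]["frame"],cv2.COLOR_BGR2HSV)
    m=cv2.inRange(hsv,(20,170,90),(32,255,255))
    k,_,st,ce=cv2.connectedComponentsWithStats(m)
    for i,o in enumerate(obs[n]["tag"]):
        j=1+np.argmin(np.hypot(*(ce[1:]-o).T)+1e3*(st[1:,4]<100)); print(n,o,ce[j].round(1),st[j,4])
F=lambda q,ns:np.concatenate([proj(P[n],world(q,loc(k,i)))-o for n in ns for k in obs[n] for i,o in enumerate(obs[n][k])])
for ns in(["top"],["side"],["top","side"]):
    r=least_squares(F,[.45,0,0],args=(ns,),loss="soft_l1"); print(ns,r.x.round(4)); print(F(r.x,ns).round(1).reshape(-1,6).tolist())
json.dump(r.x.tolist(),open("q.json","w"))
q=r.x
for k in("pad","tag"):
  for i in range(3): print(k,i,world(q,loc(k,i)).round(4))
E
```

```text
top (212.5, 262) [212.  261.5] 410
top (319.5, 275) [319.3 274. ] 411
top (427, 287.5) [426.4 286.6] 411
side (280, 153) [279.4 153.5] 282
side (281.5, 231) [281.1 230.8] 420
side (283.5, 333.5) [282.7 333.6] 611
['top'] [ 0.5464  0.0045 -0.1142]
[[-1.8, -0.1, 0.2, -0.1, 2.1, -0.1], [-0.4, 0.1, 0.1, -0.1, 0.1, 0.2]]
['side'] [ 0.5485 -0.0011 -0.1135]
[[0.6, -0.7, -0.0, -1.0, 0.8, 0.7], [-0.3, -0.5, -0.4, -0.2, -0.5, 0.8]]
['top', 'side'] [ 0.5476  0.0014 -0.1129]
[[0.1, -0.7, 2.1, -0.8, 3.9, -0.9], [1.6, -0.5, 2.1, -0.9, 2.0, -0.7], [-0.3, -1.6, -1.0, -2.2, -0.3, -0.9], [-1.2, -1.4, -1.3, -1.4, -1.4, -0.8]]
pad 0 [0.6115 0.1652 0.072 ]
pad 1 [ 0.5923 -0.0037  0.072 ]
pad 2 [ 0.5732 -0.1726  0.072 ]
tag 0 [0.5221 0.1754 0.074 ]
tag 1 [0.5029 0.0065 0.074 ]
tag 2 [ 0.4838 -0.1625  0.074 ]
```

```bash
cat >> h.py <<'E'
q=json.load(open("q.json"))
y=np.array([np.cos(q[2]),np.sin(q[2]),0]);z=np.array([0,0,-1.])
def quat(s): return Ro.from_matrix(np.c_[np.cross(s*y,z),s*y,z]).as_quat()[[3,0,1,2]]
def above(X,tip):
    p=[X[0],X[1],tip+.199]; J=ctrl.read_joints()
    c=[(np.abs(np.array(a)-J).max(),s) for s in(1,-1) if (a:=ctrl.solve_ik(p,quat(s))) is not None]
    ctrl.goto(p,quat(min(c)[1]))
def press(i):
    X=world(q,loc("pad",i)); above(X,.090); ctrl.hold(.3)
    f0=ctrl.read_ft_force()[2]; out=[]
    for h in(.074,.069,.066,.0635):
        ctrl.move_l([X[0],X[1],h+.199],vel=.03,max_force=30); ctrl.hold(.3)
        f=np.mean([ctrl.read_ft_force()[2] for _ in range(5)])
        out.append((round(1e3*(ctrl.read_position()[2]-.199),2),round(f-f0,2)))
    ctrl.move_l([X[0],X[1],.090+.199],vel=.1); ctrl.hold(.2)
    print(i+1,out,"after",round(ctrl.read_ft_force()[2]-f0,2),"t",ctrl.read_time_s(),flush=True)
E
python3 - <<'E'
from h import *
ctrl.set_gripper(0); print(ctrl.read_time_s(),ctrl.read_grip_width())
press(2)
E
```

```text
2.2167 0.0001876595272166234
3 [(np.float64(74.23), np.float64(0.07)), (np.float64(70.0), np.float64(4.26)), (np.float64(67.61), np.float64(8.54)), (np.float64(65.68), np.float64(9.56))] after 0.57 t 7.8333
```

```bash
sed -i 's/(.074,.069,.066,.0635)/(.069,.065,.0605)/' h.py; python3 - <<'E'
from h import *
press(2); press(1); press(0)
p=ctrl.get_image("side"); cv2.imwrite("pics/c.png",cv2.resize(p["frame"][120:400,230:420],None,fx=2.8,fy=2.1))
E
```

```text
3 [(np.float64(69.99), np.float64(4.21)), (np.float64(66.95), np.float64(8.07)), (np.float64(63.45), np.float64(11.38))] after 0.16 t 11.3583
2 [(np.float64(69.03), np.float64(2.85)), (np.float64(65.47), np.float64(4.57)), (np.float64(61.58), np.float64(5.99))] after -0.62 t 15.35
1 [(np.float64(69.11), np.float64(1.69)), (np.float64(65.33), np.float64(2.19)), (np.float64(60.73), np.float64(3.4))] after 0.6 t 19.3417
```

View pics/c.png

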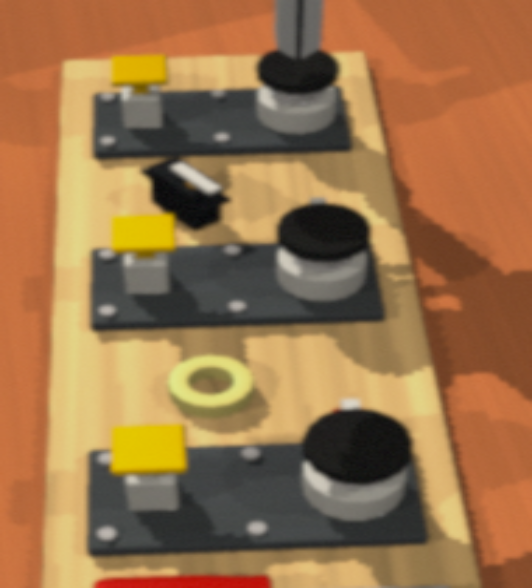

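All the pads are pressed: half-way took about 9 N at place 3, 4.4 N at place 2 and 2.2 N at place 1. The picture shows the tool centred over pad 1, all tags up, the servo and ring in place, and the riders hidden low behind their pads. Place 1 is clearly the softest, so I'll push its tag.

```bash
python3 - <<'E'
from h import *
X=world(q,loc("tag",0))
ctrl.move_l([X[0],X[1],.092+.199],vel=.1); ctrl.hold(.3)
f0=ctrl.read_ft_force()[2]
s=ctrl.move_l([X[0],X[1],.050+.199],vel=.03,max_force=18); ctrl.hold(.3)
print(s,ctrl.read_position()[2]-.199,ctrl.read_ft_force()[2]-f0)
ctrl.move_l([X[0],X[1],.16+.199],vel=.15)
ctrl.goto([.35,-.3,.42],quat(1)) if ctrl.solve_ik([.35,-.3,.42],quat(1)) is not None else None
ctrl.hold(.3); print(ctrl.read_time_s())
a=ctrl.get_image("side");b=ctrl.get_image("top")
cv2.imwrite("pics/d.png",np.hstack([cv2.resize(a["frame"][130:430,230:420],(380,600)),cv2.resize(b["frame"][170:330,160:370],(420,600-280)).copy() if 0 else cv2.resize(b["frame"][150:340,150:283],(420,600))]))
cv2.imwrite("pics/e.png",b["frame"])
E
```

```text
True 0.05841164244149316 3.939122174755432
25.1
```

View pics/d.png

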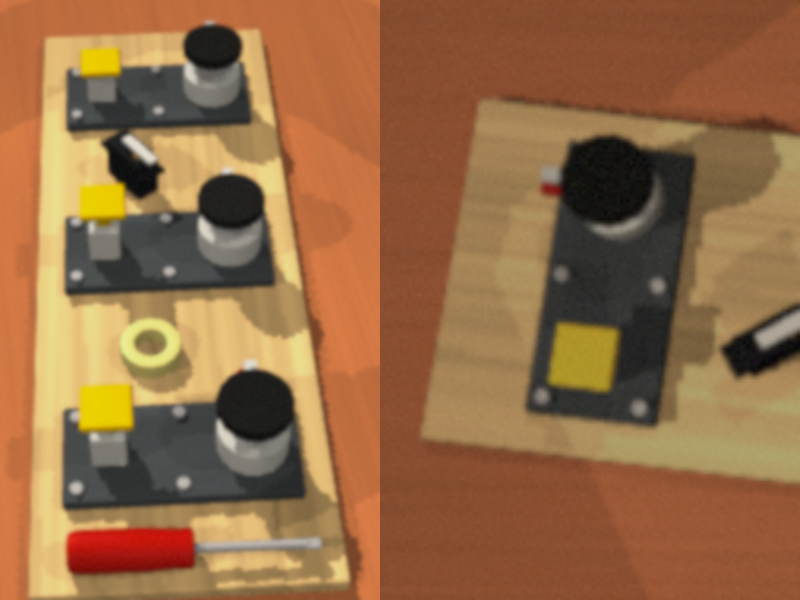

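View pics/e.png

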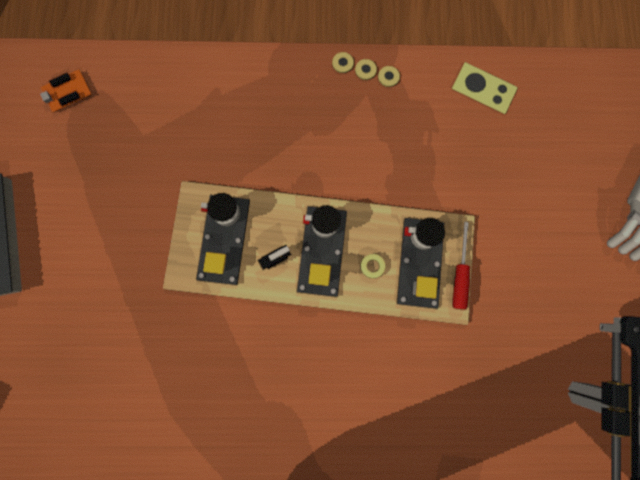

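Tag 1 is down: the cap sits low on its post, and tags 2 and 3 are up with the loose things unmoved. The tip stopped at 58.4 mm, so I'll press once more, firmly, to seat the tag fully.

```bash
python3 - <<'E'
from h import *
X=world(q,loc("tag",0))
above(X,.12); ctrl.move_l([X[0],X[1],.075+.199],vel=.1); ctrl.hold(.3)
f0=ctrl.read_ft_force()[2]
s=ctrl.move_l([X[0],X[1],.052+.199],vel=.03,max_force=30); 
print(s,ctrl.read_position()[2]-.199,ctrl.read_ft_force()[2]-f0)
ctrl.hold(.4); print(ctrl.read_position()[2]-.199,ctrl.read_ft_force()[2]-f0)
ctrl.move_l([X[0],X[1],.16+.199],vel=.15); ctrl.hold(.3)
print(ctrl.read_time_s(),ctrl.read_ft_force())
p=ctrl.get_image("side");f=p["frame"]
m=cv2.inRange(cv2.cvtColor(f,cv2.COLOR_BGR2HSV),(20,170,90),(32,255,255))
k,_,st,ce=cv2.connectedComponentsWithStats(m); print(ce[1:][st[1:,4]>150].round(1))
for h in(.074,.058): print([proj(p,world(q,[-.045,.17-.17*i,h-.001])).round(1) for i in range(3)])
E
```

```text
True 0.058413263574793095 6.638453435161597
0.058417833586296375 5.934468481246401
30.2 [-0.17177803 -0.43462167  0.37181207]
[[ 62.7   7.5]
 [279.6 160.7]
 [281.1 230.8]
 [282.7 333.6]]
[array([278.9, 152.1]), array([280.3, 230.1]), array([282.1, 333.1])]
[array([279.4, 160. ]), array([280.8, 237.9]), array([282.7, 340.6])]
```

```bash
python3 -c "
from cell import ctrl
ctrl.sign_off();print(ctrl.read_time_s())"
```

```text
the job is handed in; nothing more can be done
the job is handed in; nothing more can be done
```

The softest spring is at place 1. I pushed its tag down after testing all three pads, then handed the job in at about 30 s of the 43 s allowed.

| Place | Deepest press | Force at half-way (6 mm) |
|---|---|---|
| 1 | about 11 mm | about 2.2 N |
| 2 | about 10 mm | about 4.4 N |
| 3 | about 8.5 mm | about 9 N |

Pad 3 was pressed twice because its first press reached only about 6.3 mm. The half-way forces are interpolated from a few readings that scatter by about 0.6 N.

**Last checks:**
- **Tag 1:** it met a hard stop at a tip height of 58.4 mm, both on the first push and on a firmer second one. The nominal height when fully down is 58 mm. The side camera put its drop at 7.2 px against about 7.9 px expected, roughly 1 mm short. I put that down to image error because the stop repeated.
- **Tags 2 and 3:** the last side picture shows both still up, with their caps at exactly the same pixels as at the start.
- **Loose things:** the servo, ring and screwdriver looked unmoved in the pictures taken after the first tag push. I did not check them by eye again after the second.
- **Red sliders:** I did not measure them. That each pad went at least half-way rests on the tool-height readings.
- **Arm:** it was clear of everything, with the tool at 160 mm, when I handed in.

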